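# Two-way calibration of a digital level on a granite plate

### The job

Calibrate the digital level: set it on the granite plate inside the tape corner marks with its display end pointing away from the robot, slide the white dust cover fully back and press the green key all the way down. Then turn the level end for end, set it down inside the same marks with the display end towards the robot, press the key again and slide the cover fully shut. Put the level down gently and let go of it each time, never tip it over, and do not disturb the screwdriver and the square that lie beside it.

Things in the scene. Friction and masses are not known exactly. Their poses are not given: they have to be found in the camera images.
- level_mid (a point): centre of the loose digital level, half-way up (23 mm above its underside): a bar 200 mm long (x), standing upright (z up), with an aluminium foot 46 mm wide, 7 mm high, below a blue upright-sided body 36 mm wide (y); flat top 46 mm above the underside. About 0.75 kg, balanced here: grip across the body at mid-length (black ribbed pads), above the foot. x points to the display end
- display_end (a point): middle of the display (black frame 50 x 32 mm with a pale green-grey window) on top of the level, 63 mm from the middle towards its +x end, 48 mm above the underside; the frame stands 2 mm above the top
- cover (a joint): dust cover, a white hood 48 mm long (along the level), 34 mm wide, roof 9 mm above the level's top. 0 = shut, centred over the key at mid-length; 0.055 m = fully back at its stop, moved away from the display (level -x). Starts up to 12 mm ajar, key still covered. About 1.5 to 2 N of friction; stays where left; stops at both ends
- ridge (a point): middle of the red thumb ridge across the top of the cover: 10 mm thick along the level, 28 mm across it, 12 mm high (55 to 67 mm above the level's underside; this point at 61 mm). Pinch it or push it from one side. Axes as the level's
- key (a joint): travel of the round green calibration key: 0 = up, 0.004 m = fully down; a spring needs 2 N to start it and 4 N to hold it down; it comes up by itself
- key_top (a point): middle of the top of the key, 18 mm across, at the level's mid-length and mid-width, 6 mm above the level's top (52 mm above the underside), still 2 mm above it when fully down. With the cover fully back its nearest edge is 31 mm from here along the level. Axes as the level's
- marks (a point): centre of the cream tape corner marks on the dark granite plate (300 x 200 mm, top 55 mm above the bench, fixed), at the height of its top. They frame 230 mm along x by 76 mm along y, a little more than the level. x axis: along the plate's length, away from the robot (plate turned by up to 0.2 rad); z up
- screwdriver_grip (a point): bystander: screwdriver with orange handle, 200 mm, lying beside the level; point in its handle
- square_mid (a point): bystander: steel combination square, 150 mm blade, lying beside the level on its other side; point near its middle
Mind the look-alikes: they are no part of the job. There is more than one size of the part that bears level_mid; the job needs the middle-sized.

How it is judged:
On the way, in this order (a step that is already met when the one before it is completed fails the run):
1. the level stands inside the marks with its display end away from the robot, released and still (horizontal distance between level_mid and marks below 0.022 m and angle between the x axis of level_mid and the x axis of marks, either way round below 0.17 rad and z of level_mid in the frame of marks below 0.027 m and angle between level_mid's own z axis and vertical below 0.05 rad and x of display_end in the frame of marks above 0.03 m and contact force between the fingers and level below 0.05 N and linear speed of level below 0.02 m/s), for 0.2 s.
2. the cover is fully back (to within 4 mm), the level on the marks (horizontal distance between level_mid and marks below 0.022 m and angle between the x axis of level_mid and the x axis of marks, either way round below 0.17 rad and z of level_mid in the frame of marks below 0.027 m and angle between level_mid's own z axis and vertical below 0.05 rad and x of display_end in the frame of marks above 0.03 m and value of joint cover above 0.051 m), for 0.1 s.
3. the key is pressed down (3 mm or more of its 4 mm) with the level on the marks, display away (horizontal distance between level_mid and marks below 0.022 m and angle between the x axis of level_mid and the x axis of marks, either way round below 0.17 rad and z of level_mid in the frame of marks below 0.027 m and angle between level_mid's own z axis and vertical below 0.05 rad and x of display_end in the frame of marks above 0.03 m and value of joint key above 0.003 m), for 0.05 s.
4. the level stands inside the same marks turned end for end, display end towards the robot, released and still (horizontal distance between level_mid and marks below 0.022 m and angle between the x axis of level_mid and the x axis of marks, either way round below 0.17 rad and z of level_mid in the frame of marks below 0.027 m and angle between level_mid's own z axis and vertical below 0.05 rad and x of display_end in the frame of marks below -0.03 m and contact force between the fingers and level below 0.05 N and linear speed of level below 0.02 m/s), for 0.2 s.
5. the key is pressed down again with the level on the marks, display towards the robot (horizontal distance between level_mid and marks below 0.022 m and angle between the x axis of level_mid and the x axis of marks, either way round below 0.17 rad and z of level_mid in the frame of marks below 0.027 m and angle between level_mid's own z axis and vertical below 0.05 rad and x of display_end in the frame of marks below -0.03 m and value of joint key above 0.003 m), for 0.05 s.
At the end, for the whole second after the job is handed in: the level stands upright and still on the plate, its centre within 22 mm of the centre of the marks and its length within 0.17 rad of theirs, display end towards the robot; the cover shut to within 4 mm and the key up (horizontal distance between level_mid and marks below 0.022 m and angle between the x axis of level_mid and the x axis of marks, either way round below 0.17 rad and z of level_mid in the frame of marks below 0.027 m and angle between level_mid's own z axis and vertical below 0.05 rad and x of display_end in the frame of marks below -0.03 m and linear speed of level below 0.02 m/s and value of joint cover below 0.004 m and value of joint key below 0.001 m); the robot touches nothing.
It fails at once if the level is tipped by more than 0.5 rad (angle between level_mid's own z axis and vertical above 0.5 rad).
It fails at once if the level is dropped or banged down (more than 90 N between level and plate) (contact force between level and plate above 90 N).
It fails at once if the screwdriver or the square is shifted by more than 30 mm (distance of any of screwdriver_grip, square_mid from where it was at the start of the episode above 0.03 m).
It also fails if it takes over 72 s, if anything falls off the work surface, if the arm or the gripper's body presses on something with over 40 N, if the wrist force passes 120 N, or if a joint passes its speed limit or range.

### The arm

A 6-joint arm with a two-finger parallel gripper is mounted at the origin on the work surface. World frame = base frame: x ahead of the robot, y to its left, z up, the work surface at z = 0. Lengths are in m, angles in rad, forces in N, time in s.
With the tool pointing down it reaches from about 0.3 to 0.875 m from the base axis. Payload 4.2 kg.
Tool frame: the origin (TCP) lies on the centre line of the jaws, within the pads' length; the fingertips stand env.tcp_to_tips ahead of it and the grasp point (between the pads) lies 6 mm ahead of it (env.tcp_to_tips is the distance from the TCP to the fingertips, in m); z points along the fingers, x is the direction in which the jaws open and shut, and the axes are right-handed (so a half turn about z gives the same grasp; the last joint's range is limited). The gripper opens to 85 mm and grips with 20 to 120 N. Pads are 22 mm wide; open, the fingers measure 114 mm over their backs; the gripper's body (76 mm by 85 mm) begins 54 mm behind the grasp point. The pads swing forward as they close: fully open they stand 13 mm farther back than shut.
Start: joints at [-1.326, 0.32, 1.565, -0, 1.257, -0.02], TCP at [0.15, -0.555, 0.256] pointing down, gripper open.
Joint ranges: [-3.11, 3.11], [-0.84, 2.01], [0.21, 2.61], [-1.34, 4.49], [0.05, 2.63], [-2.56, 2.56]. Speed limits (rad/s): [2.57, 2.57, 3.14, 3.14, 3.14, 3.14].

### API

Orientations are given as [roll, pitch, yaw] about the fixed x, y, z axes, in that order (R = Rz(yaw) Ry(pitch) Rx(roll)).
In Python, from station import env, inverse_kinematics, eyes, job gives the robot as it stands. The module is installed in compiled form; this text tells all that it offers. Calls block until the motion is done:
- env.reach(position, orientation): joint-space move of the TCP to a pose.
- env.move_l(position, orientation=None, rate=0.15, guard=None): straight line of the TCP; orientation=None keeps the orientation; rate is the mean speed in m/s. With guard (N) it stops when the force on the tool has changed by that much, and returns True; else False.
- env.move_j(angles): joint-space move.
- env.move_gripper(opening, f_grip=None): finger opening in m; f_grip is the grip in N (None keeps the last); returns when the fingers have stopped.
- env.pause(seconds).
- inverse_kinematics(position, orientation): joint angles nearest the present ones, or None.
- env.state(): the state.
- eyes.read_camera(name): name is "scene" or "top" or "wrist"; returns (picture, depth): 480x640x3 uint8, red, green, blue; 480x640 float32, m along the optical axis (not along the pixel's ray), 0 where there is no reading.
- eyes.camera_model(name): a dict with "K" (3x3 intrinsics, pixels), "R" (3x3) and "t" (3): a world point X has camera coordinates R X + t; the wrist camera has in their place "T_tool_cam" (4x4, takes a point from camera to tool coordinates, whose origin is the TCP and whose axes are the tool frame's). Camera axes: x right, y down, z forward; pixel columns grow to the right and rows downward; lengths in m; the calibration is good to about 2 mm. The wrist camera is an equidistant fisheye: a pixel r from the principal point sees the ray r / f radians off the axis. A picture is of the moment at which its call begins: read the wrist's pose just before it. camera_model takes no time and is no camera call.
A pose or a line that the arm cannot do raises env.Unreachable and nothing moves.
- job.job_done(): hands the job in, once; it reports no verdict.
The state is a dict: "clock": time; "qpos": joint angles; "qd": joint speeds; "joint_torque": joint torques, N m; "tcp_pos": TCP position; "tcp_rot": TCP orientation; "contact_force": force on the tool from outside, world axes, zero at the start; "wrist_torque": the same for the moment, N m; "width": finger opening in m.
Only numpy, scipy, OpenCV 4.12 (cv2) and the standard library are available. Lean on these libraries where they do the work, as an engineer would, in place of code of your own. Each camera call takes 0.05 s, during which the arm holds its last target.

## Working session

There is one attempt and no reset: what is moved stays moved. The work goes in short steps, each a Python script; the robot and the scene stay as the last script left them, time stands still between calls to the robot, and variables do not carry over. Pictures are saved under pics/ and viewed, and the job is handed in when it is done.

```bash
mkdir -p pics; python3 - <<'E'
from station import env, eyes
import cv2, numpy as np
for n in ["scene","top","wrist"]:
    s=env.state()
    p,d=eyes.read_camera(n)
    cv2.imwrite(f"pics/{n}0.png",p[:,:,::-1]); np.save(f"pics/{n}0d.npy",d)
    print(n,{k:np.round(v,3).tolist() for k,v in eyes.camera_model(n).items()})
print(env.tcp_to_tips,env.state())
E
```

```text
scene {'K': [[468.786, 0.0, 324.189], [0.0, 468.786, 239.008], [0.0, 0.0, 1.0]], 'R': [[0.785, 0.619, 0.008], [0.378, -0.47, -0.798], [-0.49, 0.629, -0.603]], 't': [-0.426, -0.075, 1.333]}
top {'K': [[499.296, 0.0, 316.145], [0.0, 499.296, 240.884], [0.0, 0.0, 1.0]], 'R': [[0.013, -1.0, -0.005], [-0.986, -0.012, -0.168], [0.168, 0.007, -0.986]], 't': [0.078, 0.497, 1.098]}
wrist {'K': [[371.648, 0.0, 320.359], [0.0, 371.648, 238.356], [0.0, 0.0, 1.0]], 'T_tool_cam': [[1.0, 0.001, 0.0, -0.001], [-0.001, 0.966, 0.26, -0.067], [-0.0, -0.26, 0.966, -0.118], [0.0, 0.0, 0.0, 1.0]]}
0.025 {'clock': 0.15, 'qpos': array([-1.32604678e+00,  3.20117185e-01,  1.56535503e+00, -3.17655421e-05,
        1.25739687e+00, -2.00123218e-02]), 'qd': array([ 0.00051553, -0.00272037, -0.00293751, -0.00106211, -0.00044498,
       -0.00028501]), 'joint_torque': array([ 2.66785773e-04, -4.15841675e+01, -2.34345514e+01,  1.12027499e-05,
        5.97629522e-03,  1.02636502e-06]), 'tcp_pos': array([ 0.15037618, -0.55466832,  0.25570838]), 'tcp_rot': array([ 3.14158800e+00,  1.27678908e-03, -1.30602465e+00]), 'contact_force': array([0.00103057, 0.2518412 , 0.34434593]), 'wrist_torque': array([ 0.02938166, -0.01147473,  0.04874762]), 'width': 0.08520814479639559}
```

View pics/top0.png

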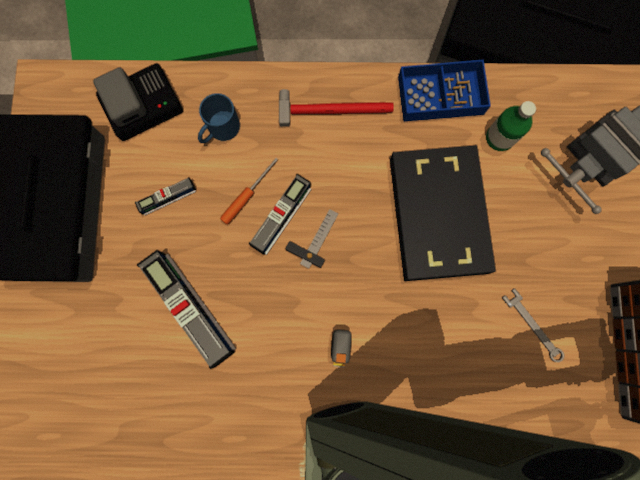

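View pics/scene0.png

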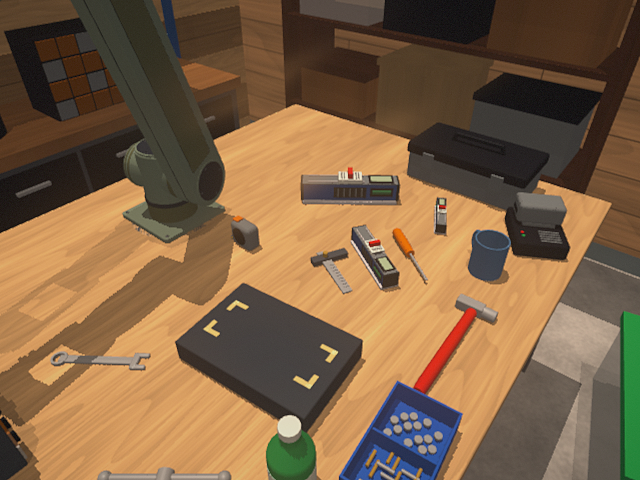

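The three levels are at about (185,308), the largest, (280,213) and (165,195), the smallest, in the top view. The middle-sized one lies between the screwdriver (250,190) and the square (315,240). The plate marks are around (443,212). Next I'll measure them.

```bash
cat > h.py <<'E'
import numpy as np, cv2
from station import env, eyes, inverse_kinematics, job
def cast(name,uv,z):
    m=eyes.camera_model(name);K,R,t=(np.array(m[k]) for k in("K","R","t"))
    uv=np.atleast_2d(uv).astype(float)
    r=np.c_[(uv-K[:2,2])/K[0,0],np.ones(len(uv))]@R   # R^T r
    C=-R.T@t
    s=(z-C[2])/r[:,2]
    return C+s[:,None]*r
def cloud(name,d):
    m=eyes.camera_model(name);K,R,t=(np.array(m[k]) for k in("K","R","t"))
    v,u=np.mgrid[:480,:640]
    P=np.stack([(u-K[0,2])/K[0,0]*d,(v-K[1,2])/K[0,0]*d,d],-1)
    return (P-t)@R
def tri(a,ua,b,ub):
    A=[];y=[]
    for n,uv in((a,ua),(b,ub)):
        m=eyes.camera_model(n);K,R,t=(np.array(m[k]) for k in("K","R","t"))
        P=K@np.c_[R,t]
        for i in(0,1):
            r=uv[i]*P[2]-P[i];A.append(r[:3]);y.append(-r[3])
    return np.linalg.lstsq(np.array(A),np.array(y),rcond=None)[0]
def mask(p,kind,roi=None):
    h=cv2.cvtColor(p,cv2.COLOR_RGB2HSV).astype(int);H,S,V=h[...,0],h[...,1],h[...,2]
    m={'cream':(H>18)&(H<36)&(V>140)&(S>50),'red':((H<6)|(H>174))&(S>150)&(V>90),
       'white':(S<40)&(V>170),'green':(H>45)&(H<85)&(S>120)&(V>60)}[kind]
    if roi:
        k=np.zeros_like(m);x0,y0,x1,y1=roi;k[y0:y1,x0:x1]=1;m=m&k
    return m
E
python3 - <<'E'
from h import *
p=cv2.imread("pics/top0.png")[:,:,::-1].copy();d=np.load("pics/top0d.npy")
ps=cv2.imread("pics/scene0.png")[:,:,::-1].copy();ds=np.load("pics/scene0d.npy")
W=cloud("top",d)
m=mask(p,'cream',(395,148,492,278))
v,u=np.nonzero(m);X=cast("top",np.c_[u,v],.055)
r=cv2.minAreaRect(X[:,:2].astype(np.float32)*1000);print("marks top",m.sum(),r,cv2.boxPoints(r).round(1).tolist())
m=mask(ps,'cream',(180,285,360,415))&(abs(cloud("scene",ds)[...,2]-.055)<.01)
v,u=np.nonzero(m);X=cast("scene",np.c_[u,v],.055)
r=cv2.minAreaRect(X[:,:2].astype(np.float32)*1000);print("marks scene",m.sum(),r)
# level
k=np.zeros(d.shape,bool);k[165:265,240:320]=1
mm=k&(W[...,2]>.035)&(W[...,2]<.056)
n,l,st,c=cv2.connectedComponentsWithStats(mm.astype(np.uint8))
print(st.tolist())
i=1+st[1:,4].argmax();P=W[l==i];print(np.median(P[:,2]))
r=cv2.minAreaRect(P[:,:2].astype(np.float32)*1000);print("level top",r,cv2.boxPoints(r).round(1).tolist())
for nm,q,roi in(("top",p,(240,165,320,265)),("scene",ps,(345,220,405,290))):
    a=mask(q,'red',roi);v,u=np.nonzero(a);print(nm,'red',len(u),u.mean(),v.mean(),cast(nm,[[u.mean(),v.mean()]],.064))
cv2.imwrite("pics/z0.png",cv2.resize(p[150:280,225:345,::-1],None,fx=5,fy=4.6,interpolation=cv2.INTER_NEAREST)[:600])
cv2.imwrite("pics/z1.png",cv2.resize(ps[215:300,300:440,::-1],None,fx=5,fy=5,interpolation=cv2.INTER_NEAREST))
# other levels size
for roi in((130,170,200,220),(130,245,240,370)):
    k=np.zeros(d.shape,bool);k[roi[1]:roi[3],roi[0]:roi[2]]=1
    r=cv2.minAreaRect(W[k&(W[...,2]>.018)][:,:2].astype(np.float32)*1000);print("other",r)
E
```

```text
marks top 384 ((569.1646118164062, -204.28204345703125), (249.3023681640625, 95.51710510253906), 5.7717437744140625) [[440.29998779296875, -169.3000030517578], [449.8999938964844, -264.29998779296875], [698.0, -239.3000030517578], [688.4000244140625, -144.1999969482422]]
marks scene 541 ((568.5768432617188, -204.85009765625), (251.49539184570312, 96.4809799194336), 5.691545486450195)
[[0, 0, 640, 480, 305904], [249, 173, 62, 80, 1296]]
0.04667608362701138
level top ((562.387451171875, 168.34005737304688), (38.60609436035156, 199.75912475585938), 57.25028991699219) [[467.8999938964844, 206.10000610351562], [635.9000244140625, 98.0999984741211], [656.7999877929688, 130.5], [488.79998779296875, 238.60000610351562]]
top red 48 278.7291666666667 210.58333333333334 [[0.5609563  0.16966006 0.064     ]]
scene red 56 374.125 242.78571428571428 [[0.56382896 0.16546682 0.064     ]]
other ((494.7813415527344, 262.2093505859375), (514.9945068359375, 130.4137420654297), 58.55779266357422)
other ((310.1122741699219, 306.35992431640625), (422.9213562011719, 180.34938049316406), 65.5877914428711)
```

View pics/z0.png

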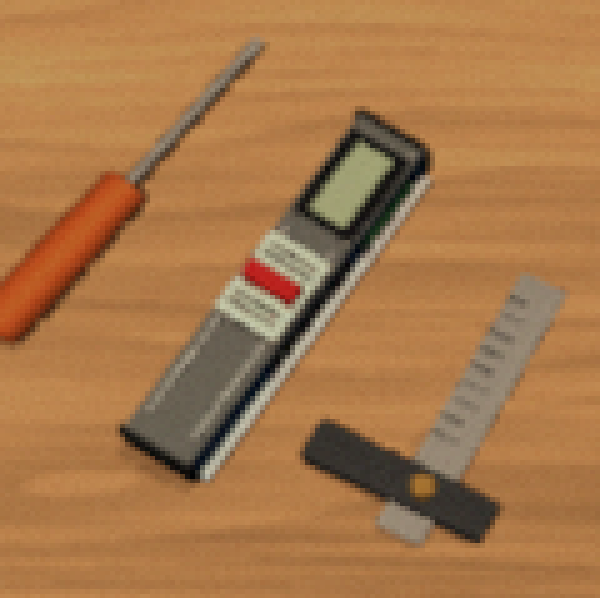

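View pics/z1.png

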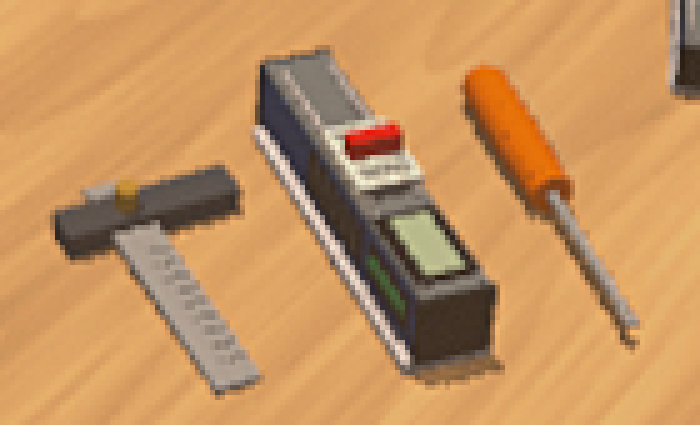

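The middle level measures 200 mm long, with its centre at about (0.562, 0.168), yaw about -0.57, and the display pointing away from the robot. The marks are centred at (0.569, -0.2045), yaw 0.10. Now I'll pick up the level.

```bash
cat >> h.py <<'E'
LV=np.array([.5626,.1678]);LY=-.5716
MK=np.array([.5688,-.2046]);MY=.100
pi=np.pi
def st():
    s=env.state();print("t%.1f"%s["clock"],s["tcp_pos"].round(4),s["tcp_rot"].round(3),"w%.4f"%s["width"],"F",s["contact_force"].round(1),"q6 %.2f"%s["qpos"][5]);return s
def snap(n,tag):
    p,d=eyes.read_camera(n);cv2.imwrite(f"pics/{tag}.png",p[:,:,::-1]);return p,d
E
python3 - <<'E'
from h import *
o=[pi,0,LY+pi/2]
env.move_gripper(.07,30)
env.reach([*LV,.16],o); st()
print(env.move_l([*LV,.042],o,rate=.1,guard=15)); st()
snap("wrist","w1"); 
E
```

```text
t3.4 [0.5629 0.1671 0.1601] [ 3.141 -0.     0.998] w0.0701 F [-0.1 -0.1  0.2] q6 -0.73
False
t4.7 [0.5631 0.1679 0.0427] [ 3.141e+00 -1.000e-03  9.990e-01] w0.0700 F [-0.7 -0.2  0.7] q6 -0.73
```

View pics/w1.png

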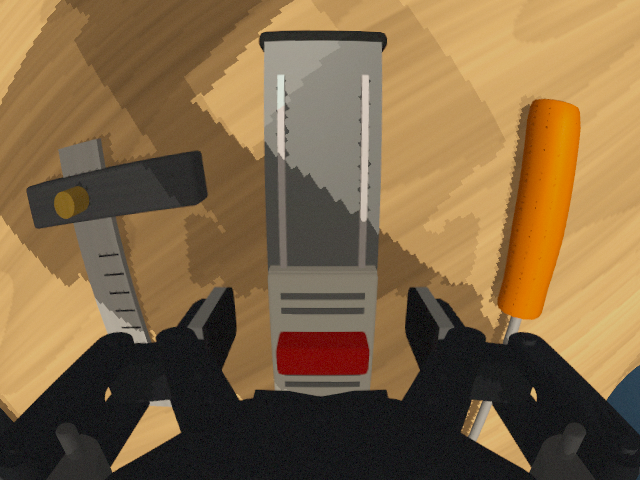

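The jaws straddle the level symmetrically (pads at about x=225 and x=415, level edges at about 270 and 378). The orange handle (545,200) and the square's blade (110,270) are outside the pads.

```bash
python3 - <<'E'
from h import *
env.move_gripper(.0,45); st()
env.move_l([*LV,.06],None,rate=.05); st()
env.move_l([*LV,.20],None,rate=.15); s=st()
snap("wrist","w2"); snap("scene","s2")
E
```

```text
t5.2 [0.5632 0.1682 0.0427] [ 3.141e+00 -2.000e-03  9.990e-01] w0.0352 F [0.  1.3 4.1] q6 -0.73
t5.7 [0.5624 0.1677 0.0599] [-3.141  0.     0.999] w0.0350 F [-0.5 -0.8 -5.5] q6 -0.73
t6.8 [0.5618 0.1676 0.1988] [-3.14e+00  2.00e-03  9.99e-01] w0.0356 F [ 0.1 -0.4 -6.3] q6 -0.73
```

View pics/w2.png

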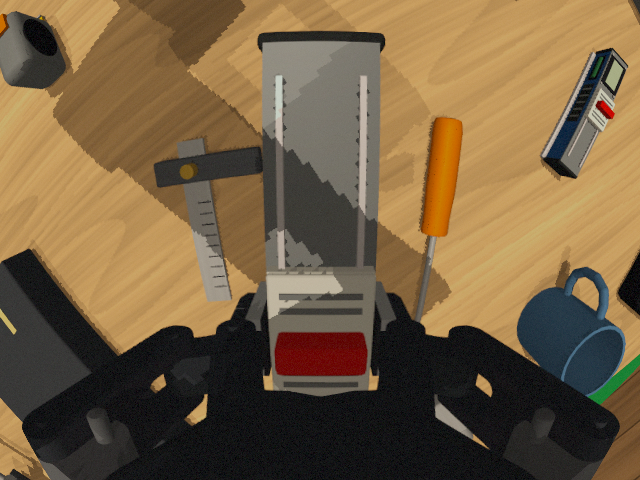

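View pics/s2.png

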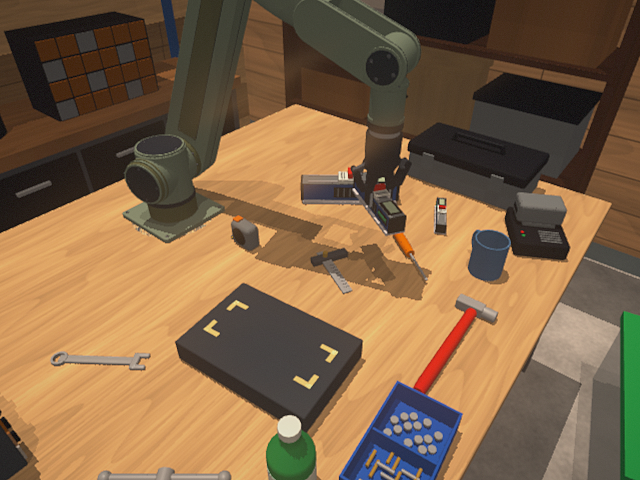

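The level is lifted and hangs straight (about 6.3 N), with the screwdriver and square undisturbed. Next I'll place it on the marks.

```bash
python3 - <<'E'
from h import *
o=[pi,0,MY+pi/2]
env.reach([*MK,.20],o); st()
env.move_l([*MK,.112],o,rate=.12); st()
print(env.move_l([*MK,.0955],o,rate=.015,guard=3.5)); st()
env.move_gripper(.06); st()
env.move_l([*MK,.20],o,rate=.15);st()
# retreat for view
snap("wrist","w3")
env.reach([.40,-.1,.25],[pi,0,MY]);st()
snap("top","t3"); snap("scene","s3")
E
```

```text
t8.3 [ 0.569  -0.2038  0.1998] [-3.141e+00 -1.000e-03  1.671e+00] w0.0351 F [-0.2  0.  -7.3] q6 -2.03
t9.2 [ 0.5696 -0.2047  0.1128] [3.140e+00 1.000e-03 1.671e+00] w0.0349 F [-0.7  0.3 -4.9] q6 -2.04
True
t10.0 [ 0.5687 -0.2046  0.0977] [-3.141 -0.     1.671] w0.0352 F [-0.8 -0.1  6.7] q6 -2.04
t10.4 [ 0.5669 -0.2039  0.0953] [-3.136e+00 -3.000e-03  1.671e+00] w0.0604 F [-0.9 -0.2  0.1] q6 -2.04
t11.2 [ 0.5682 -0.2044  0.199 ] [-3.140e+00 -1.000e-03  1.671e+00] w0.0600 F [ 0.2 -1.3 -0.8] q6 -2.04
t12.8 [ 0.4003 -0.1001  0.2498] [-3.142  0.     0.1  ] w0.0601 F [-0.2  1.4  0.2] q6 -0.37
```

View pics/t3.png

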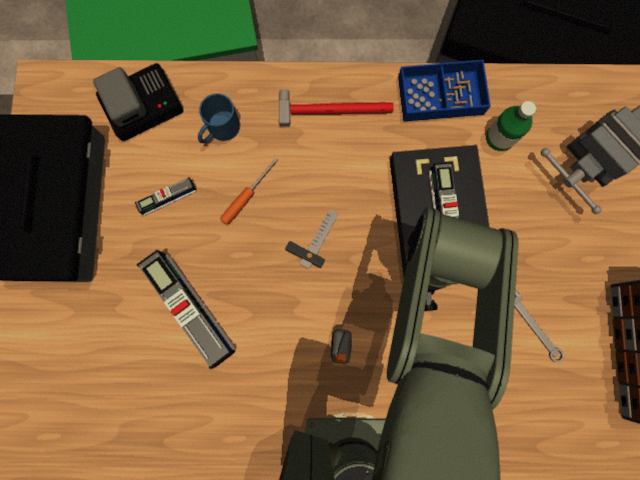

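View pics/s3.png

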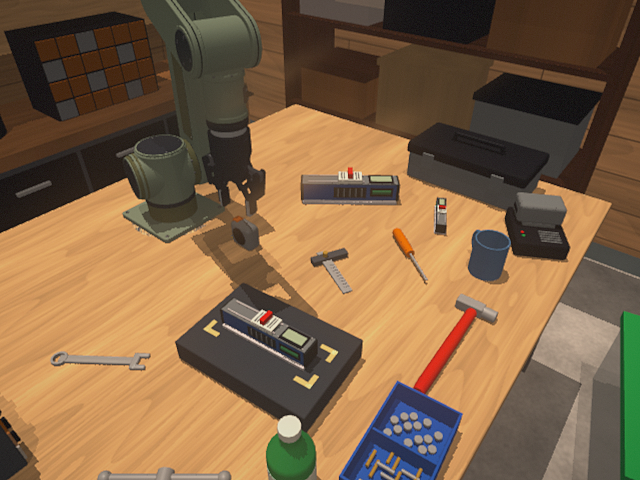

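View pics/w3.png

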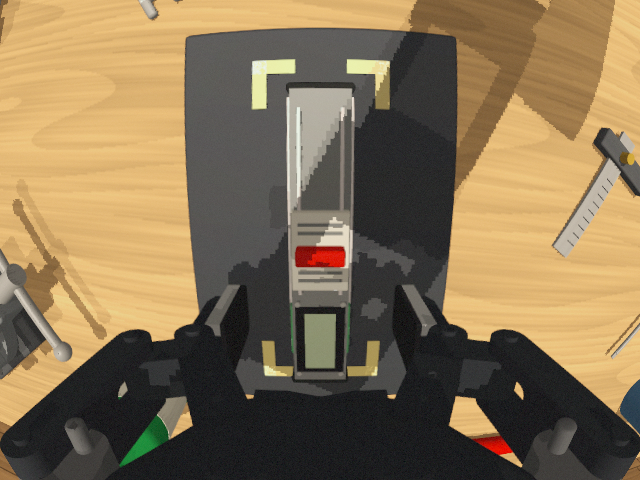

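The level sits centred inside the marks with its display (t3: 444,177; marks at 437,163) away from the robot, and it's released. Next I'll measure the red ridge in both views, plus the level's outline.

```bash
python3 - <<'E'
from h import *
p=cv2.imread("pics/top0.png");
t=cv2.imread("pics/t3.png")[:,:,::-1].copy();s=cv2.imread("pics/s3.png")[:,:,::-1].copy()
c=[]
for n,q,roi in(("top",t,(430,190,470,225)),("scene",s,(245,300,290,340))):
    v,u=np.nonzero(mask(q,'red',roi));c.append((u.mean(),v.mean()));print(n,len(u),c[-1],cast(n,[c[-1]],.055+.064))
print(tri("top",c[0],"scene",c[1]))
E
```

```text
top 62 (np.float64(450.64516129032256), np.float64(204.3709677419355)) [[ 0.56629954 -0.20461269  0.119     ]]
scene 102 (np.float64(265.7647058823529), np.float64(316.95098039215685)) [[ 0.56874946 -0.20641276  0.119     ]]
[ 0.5669901  -0.2050951   0.11673658]
```

```bash
python3 - <<'E'
from h import *
p,d=eyes.read_camera("scene")
W=cloud("scene",d);R=np.array([[np.cos(MY),np.sin(MY)],[-np.sin(MY),np.cos(MY)]])
L=(W[...,:2]-MK)@R.T
m=(abs(W[...,2]-.101)<.004)&(abs(L[...,0])<.16)&(abs(L[...,1])<.05)
P=L[m];print(m.sum(),P.min(0),P.max(0),cv2.minAreaRect((P*1000).astype(np.float32)))
m=(W[...,2]>.1115)&(abs(L[...,0])<.16)&(abs(L[...,1])<.05);P=L[m];print("ridge/hood",m.sum(),P.min(0),P.max(0))
E
```

```text
1327 [-0.09977762 -0.02156558] [0.09978641 0.01861118] ((0.02524566650390625, -0.8897266387939453), (199.4725799560547, 39.84231948852539), 0.4457111954689026)
ridge/hood 109 [-0.01942168 -0.01847175] [0.01954186 0.01350127]
```

Depth puts the level within 1 mm of the marks' centre and 0.01 rad of their direction, with the ridge about 1.5 mm back. Now I'll pinch the ridge, drag it back and press the key.

```bash
cat >> h.py <<'E'
def onlev(a,z,b=0.):
    return [MK[0]+a*np.cos(MY)-b*np.sin(MY),MK[1]+a*np.sin(MY)+b*np.cos(MY),z]
E
python3 - <<'E'
from h import *
o=[pi,0,MY]
env.move_gripper(.04,20)
env.reach(onlev(-.0015,.20),o)
print(env.move_l(onlev(-.0015,.1385),o,rate=.06,guard=8)); st()
snap("wrist","w4")
env.move_gripper(0,20); st()
print(env.move_l(onlev(-.0555,.1385),o,rate=.04,guard=9)); st()
snap("scene","s4")
env.move_gripper(.04); st()
env.move_l(onlev(-.0555,.17),o,rate=.1)
snap("wrist","w5")
E
```

```text
False
t15.3 [ 0.5676 -0.2049  0.139 ] [ 3.141e+00 -1.000e-03  1.000e-01] w0.0401 F [ 0.3 -0.3  0.2] q6 -0.47
t15.7 [ 0.5673 -0.2048  0.1389] [ 3.141 -0.     0.1  ] w0.0094 F [-0.9  0.5  2.4] q6 -0.47
False
t17.2 [ 0.5127 -0.2102  0.1388] [-3.141e+00  1.000e-03  1.000e-01] w0.0094 F [0.  1.7 6. ] q6 -0.51
t17.6 [ 0.513  -0.2101  0.138 ] [-3.141e+00  1.000e-03  1.000e-01] w0.0401 F [ 0.2 -0.1 -0.3] q6 -0.51
```

View pics/w4.png

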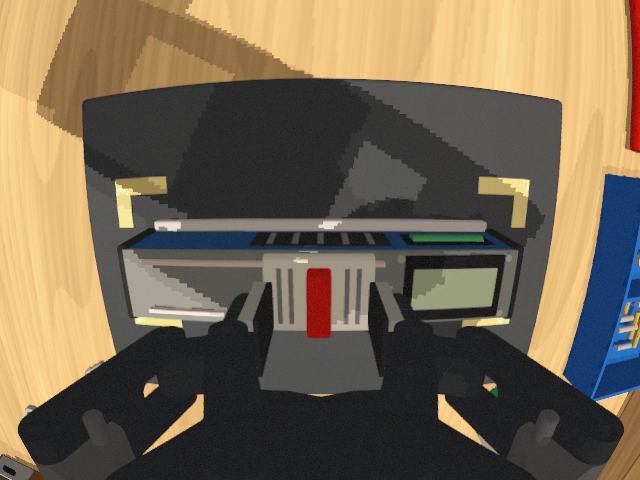

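View pics/w5.png

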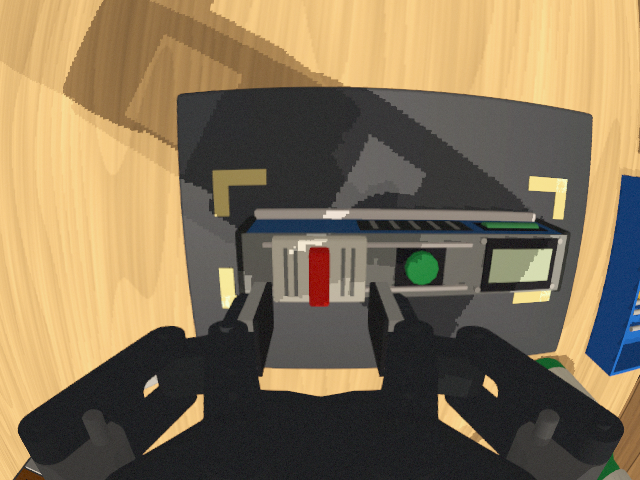

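View pics/s4.png

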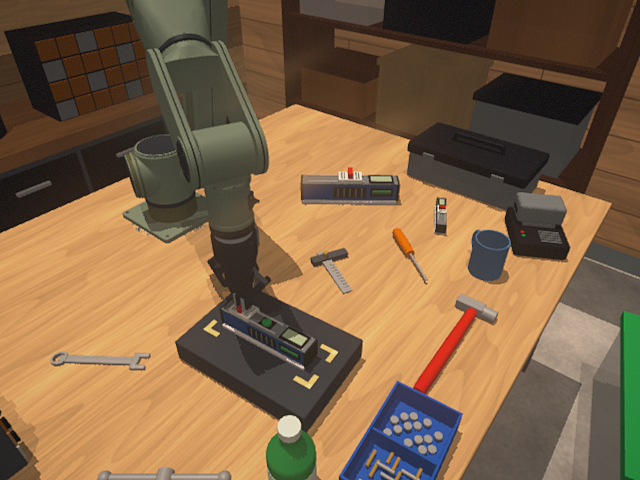

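The cover is back (ridge at 319,277) and the green key is fully exposed at (422,267). I'll check the ridge-to-key distance from this picture.

```bash
cat >> h.py <<'E'
from scipy.spatial.transform import Rotation as Ro
def castw(s,uv,z):
    m=eyes.camera_model("wrist");K=m["K"];T=m["T_tool_cam"]
    out=[]
    for u,v in np.atleast_2d(uv):
        a=np.array([u-K[0,2],v-K[1,2]]);r=np.linalg.norm(a);th=r/K[0,0]
        ray=np.r_[a/r*np.sin(th),np.cos(th)]
        Rw=Ro.from_euler("xyz",s["tcp_rot"]).as_matrix()
        C=Rw@T[:3,3]+s["tcp_pos"];w=Rw@T[:3,:3]@ray
        out.append(C+(z-C[2])/w[2]*w)
    return np.array(out)
def lev(P):
    d=np.asarray(P)[...,:2]-MK;c,s_=np.cos(MY),np.sin(MY)
    return np.stack([d[...,0]*c+d[...,1]*s_,-d[...,0]*s_+d[...,1]*c],-1)
E
python3 - <<'E'
from h import *
s=st();p,_=eyes.read_camera("wrist")
v,u=np.nonzero(mask(p,'red',(290,230,350,310)));r=(u.mean(),v.mean())
v,u=np.nonzero(mask(p,'green',(395,245,450,292)));k=(u.mean(),v.mean())
print(r,k,lev(castw(s,[r],.120)),lev(castw(s,[k],.107)))
E
```

```text
t18.1 [ 0.5132 -0.21    0.1695] [-3.141e+00  1.000e-03  1.000e-01] w0.0400 F [-0.3  0.3 -0.6] q6 -0.51
(np.float64(319.4266094420601), np.float64(276.92618025751074)) (np.float64(422.0813186813187), np.float64(268.24175824175825)) [[-0.05547076  0.00226052]] [[-0.00130338  0.00168482]]
```

The cover is at about 54 mm of 55, so I'll press the key.

```bash
python3 - <<'E'
from h import *
o=[pi,0,MY]
env.move_gripper(0)
env.move_l(onlev(-.001,.17,.001),o,rate=.15)
env.move_l(onlev(-.001,.138,.001),o,rate=.08); st()
print(env.move_l(onlev(-.001,.1255,.001),o,rate=.02,guard=8)); st()
env.pause(.2); st()
p,d=snap("scene","s6")
env.move_l(onlev(-.001,.20,.001),o,rate=.12); st()
env.move_gripper(.06)
snap("wrist","w6")
E
```

```text
t19.7 [ 0.5675 -0.2038  0.1379] [-3.141  0.     0.1  ] w0.0002 F [0.5 0.2 0.9] q6 -0.46
True
t20.3 [ 0.568  -0.2038  0.1281] [ 3.141e+00 -1.000e-03  1.000e-01] w-0.0002 F [-0.1 -0.8  3.5] q6 -0.46
t20.5 [ 0.568  -0.2038  0.1281] [ 3.141e+00 -1.000e-03  1.000e-01] w0.0001 F [-0.9  1.9  5.4] q6 -0.46
t21.3 [ 0.5671 -0.2035  0.1991] [-3.141e+00  2.000e-03  1.000e-01] w0.0000 F [-0.1 -0.2  0.2] q6 -0.46
```

View pics/w6.png

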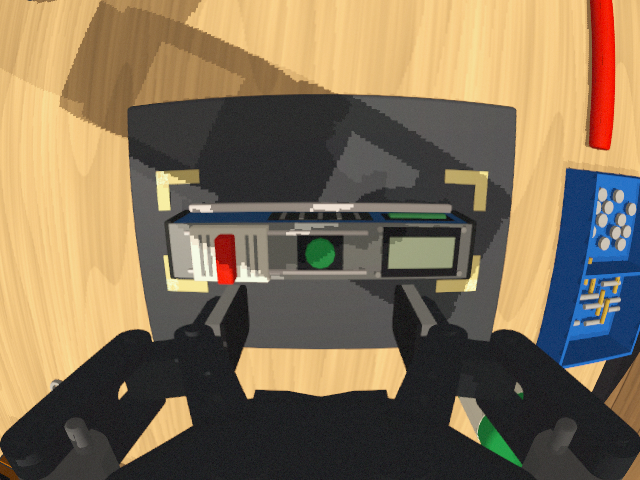

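View pics/s6.png

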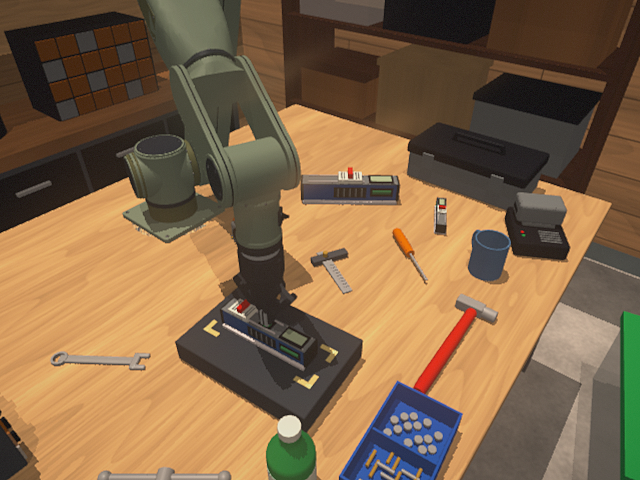

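The level stayed put and the key is visible at (320,253). The press ended at the bottom height (tips at 0.103 m) with about 5 N holding. The margin over 4 N is modest, so I'll press once more a bit harder.

```bash
python3 - <<'E'
from h import *
o=[pi,0,MY]
env.move_gripper(0)
env.move_l(onlev(-.001,.136,.001),o,rate=.12)
print(env.move_l(onlev(-.001,.1245,.001),o,rate=.02,guard=15)); st()
for i in range(3): env.pause(.08); st()
env.move_l(onlev(-.001,.20,.001),o,rate=.12); st()
env.move_gripper(.07,45)
# regrasp for the turn
o=[pi,0,MY+pi/2]
env.reach([*onlev(0,.20)],o)
print(env.move_l(onlev(0,.0985),o,rate=.1,guard=15)); st()
snap("wrist","w7")
E
```

```text
True
t23.7 [ 0.5683 -0.2039  0.1281] [ 3.141e+00 -2.000e-03  1.000e-01] w0.0001 F [-0.3  0.3  3.1] q6 -0.46
t23.8 [ 0.5683 -0.2039  0.128 ] [ 3.141e+00 -2.000e-03  1.000e-01] w0.0003 F [-1.3 -0.4  5. ] q6 -0.46
t23.9 [ 0.5683 -0.2039  0.1281] [ 3.141e+00 -2.000e-03  1.000e-01] w-0.0000 F [0.7 0.2 5. ] q6 -0.46
t24.0 [ 0.5683 -0.2039  0.1281] [ 3.141e+00 -2.000e-03  1.000e-01] w-0.0000 F [-1.3  0.4  5.3] q6 -0.46
t24.7 [ 0.5671 -0.2035  0.1991] [-3.141e+00  2.000e-03  1.000e-01] w0.0001 F [-0.3  0.9  0.4] q6 -0.46
False
t27.9 [ 0.5693 -0.2048  0.0992] [3.140e+00 1.000e-03 1.671e+00] w0.0698 F [ 0.  -0.7 -0.1] q6 -2.04
```

View pics/w7.png

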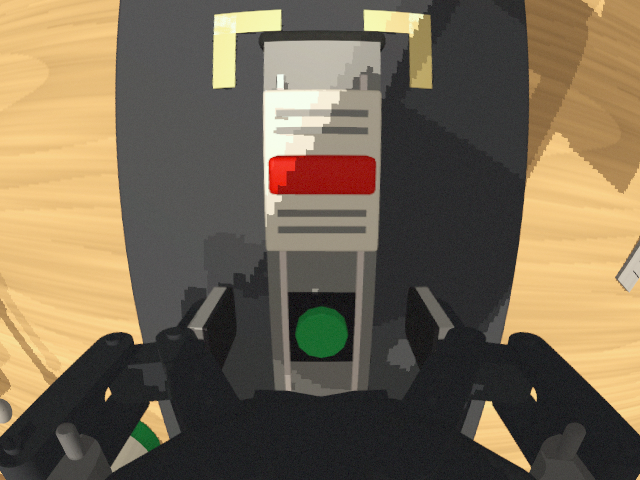

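Both presses bottomed out at 0.1281, so the key is fully down. The jaws now straddle the level's mid-length (key at 322,331). Next I'll lift it, turn it 180° and set it down.

```bash
python3 - <<'E'
from h import *
o=[pi,0,MY+pi/2]
env.move_gripper(0,45); st()
env.move_l(onlev(0,.115),o,rate=.05)
env.move_l(onlev(0,.26),o,rate=.15); st()
o=[pi,0,MY-pi/2]
q=inverse_kinematics(onlev(0,.26),o); print(np.round(q,2))
env.reach(onlev(0,.26),o); st()
env.move_l(onlev(0,.113),o,rate=.12); st()
print(env.move_l(onlev(0,.0958),o,rate=.015,guard=3.5)); st()
env.move_gripper(.06); st()
env.move_l(onlev(0,.20),o,rate=.15);s=st()
p,_=snap("wrist","w8")
v,u=np.nonzero(mask(p,'green',(290,220,350,330)));k=(u.mean(),v.mean());print(k,lev(castw(s,[k],.107)))
E
```

```text
t28.4 [ 0.5691 -0.2046  0.0991] [3.141 0.    1.671] w0.0352 F [-0.3  1.1  1.8] q6 -2.04
t30.0 [ 0.5682 -0.2044  0.2587] [-3.139e+00 -1.000e-03  1.671e+00] w0.0349 F [ 0.4  0.3 -6.1] q6 -2.04
[-0.36  0.36  1.49 -0.    1.29  1.11]
t32.6 [ 0.5688 -0.2046  0.2599] [ 3.142  0.    -1.471] w0.0353 F [-0.1  0.7 -7.5] q6 1.11
t34.0 [ 0.5694 -0.2048  0.1139] [-3.140e+00 -1.000e-03 -1.471e+00] w0.0353 F [-0.2 -0.3 -5. ] q6 1.11
True
t34.9 [ 0.5687 -0.2046  0.0991] [ 3.141  0.    -1.471] w0.0353 F [-0.6  0.   6.3] q6 1.11
t35.3 [ 0.5669 -0.2039  0.0967] [ 3.136e+00  3.000e-03 -1.471e+00] w0.0601 F [-0.2  0.4 -1.2] q6 1.11
t36.1 [ 0.5682 -0.2044  0.199 ] [ 3.140e+00  1.000e-03 -1.471e+00] w0.0600 F [-0.7  0.2 -0.5] q6 1.11
(np.float64(320.4162087912088), np.float64(249.52747252747253)) [[0.00247619 0.00087995]]
```

View pics/w8.png

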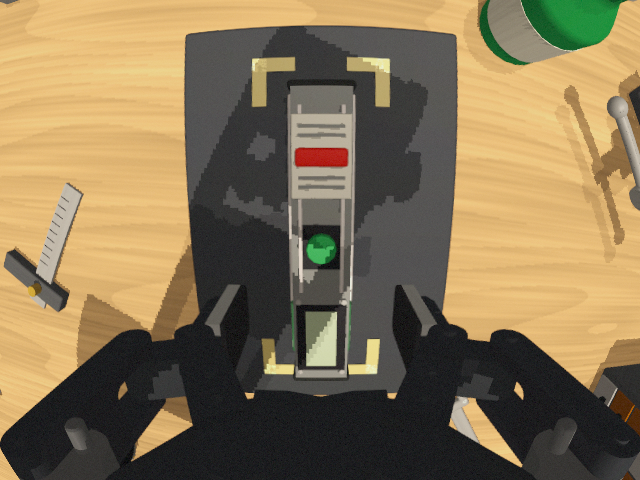

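The level stands turned inside the marks, display end (320,337) towards the robot, cover still back (ridge 320,157), key at (320,250). Now I'll press the key, then shut the cover.

```bash
python3 - <<'E'
from h import *
o=[pi,0,MY]
env.move_gripper(0,20)
env.reach(onlev(.001,.19,.001),o)
env.move_l(onlev(.001,.137,.001),o,rate=.1)
print(env.move_l(onlev(.001,.1245,.001),o,rate=.02,guard=15)); st()
for i in range(3): env.pause(.08); st()
env.move_l(onlev(.001,.19,.001),o,rate=.12)
env.move_gripper(.04)
env.move_l(onlev(.03,.20),o,rate=.12);s=st()
p,_=snap("wrist","w9")
v,u=np.nonzero(mask(p,'red',(330,200,450,320)));r=(u.mean(),v.mean())
v,u=np.nonzero(mask(p,'green',(220,220,320,290)));k=(u.mean(),v.mean())
print(r,k,lev(castw(s,[r],.120)),lev(castw(s,[k],.107)))
E
```

```text
True
t39.4 [ 0.5701 -0.2037  0.1281] [ 3.141e+00 -1.000e-03  1.000e-01] w0.0001 F [-1.2 -0.6  4.4] q6 -0.46
t39.4 [ 0.5701 -0.2036  0.1281] [ 3.141e+00 -1.000e-03  1.000e-01] w0.0005 F [-1.2  0.7  5.1] q6 -0.46
t39.5 [ 0.5701 -0.2037  0.1281] [ 3.141e+00 -2.000e-03  1.000e-01] w-0.0002 F [-1.5  0.3  5.4] q6 -0.46
t39.6 [ 0.5701 -0.2037  0.1281] [ 3.141e+00 -2.000e-03  1.000e-01] w0.0001 F [-0.3  0.   4.9] q6 -0.46
t41.1 [ 0.5984 -0.2015  0.1997] [-3.141e+00  1.000e-03  1.000e-01] w0.0399 F [-1.2  1.3  0. ] q6 -0.44
(np.float64(367.04418103448273), np.float64(257.8318965517241)) (np.float64(273.3636363636364), np.float64(251.6747159090909)) [[0.05678886 0.00196006]] [[0.00257856 0.00150357]]
```

View pics/w9.png

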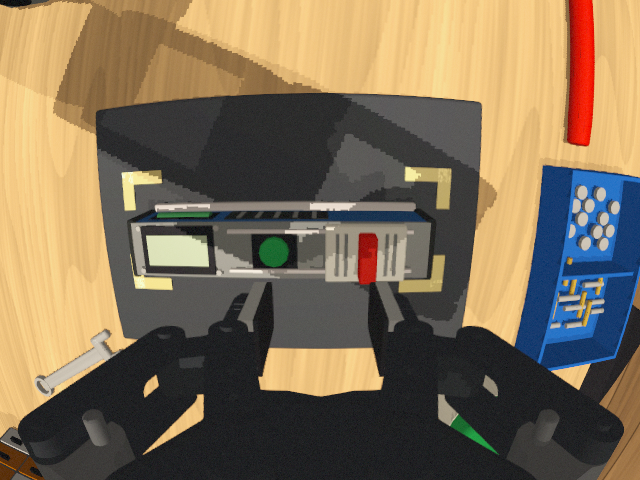

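The key bottomed at the same height as before. The ridge is at about +56.5 mm and the key at about +2 mm along the marks. I'll shut the cover.

```bash
python3 - <<'E'
from h import *
o=[pi,0,MY]
env.move_l(onlev(.0565,.19),o,rate=.12)
print(env.move_l(onlev(.0565,.1385),o,rate=.06,guard=8)); st()
env.move_gripper(0,20); st()
print(env.move_l(onlev(.0,.1385),o,rate=.04,guard=9)); st()
env.move_gripper(.04); st()
env.move_l(onlev(0,.20),o,rate=.1);s=st()
p,_=snap("wrist","w10")
v,u=np.nonzero(mask(p,'red',(280,200,370,320)));r=(u.mean(),v.mean());print(r,lev(castw(s,[r],.120)))
env.reach([.35,-.05,.28],o);st()
p,d=snap("scene","s10");snap("top","t10")
W=cloud("scene",d);L=lev(W)
n=(abs(L[...,0])<.16)&(abs(L[...,1])<.05)
P=L[n&(abs(W[...,2]-.101)<.004)];print(cv2.minAreaRect((P*1000).astype(np.float32)))
P=L[n&(W[...,2]>.1075)];print("hood",np.percentile(P,[1,99],axis=0))
E
```

```text
False
t42.6 [ 0.6254 -0.1991  0.1389] [ 3.141e+00 -1.000e-03  1.000e-01] w0.0404 F [ 0.4 -0.5  0.8] q6 -0.43
t43.0 [ 0.625  -0.1991  0.1391] [ 3.141 -0.     0.1  ] w0.0094 F [-1.4  0.4  2.1] q6 -0.43
False
t44.5 [ 0.5699 -0.2046  0.139 ] [ 3.141 -0.004  0.1  ] w0.0091 F [5.  0.9 4.1] q6 -0.46
t44.9 [ 0.568  -0.2046  0.1379] [-3.141e+00  2.000e-03  1.000e-01] w0.0401 F [-0.5 -1.   0.8] q6 -0.46
t45.7 [ 0.5684 -0.2044  0.1994] [-3.141e+00  1.000e-03  1.000e-01] w0.0401 F [ 0.2 -0.1 -0.1] q6 -0.46
(np.float64(323.15123094958966), np.float64(258.80890973036344)) [[0.00195221 0.00160744]]
t46.8 [ 0.351  -0.0504  0.28  ] [ 3.141e+00 -1.000e-03  1.000e-01] w0.0400 F [ 0.4  0.6 -0.4] q6 -0.27
((2.3816680908203125, -1.0689468383789062), (38.966304779052734, 200.91819763183594), 89.8726577758789)
hood [[-0.02044612 -0.01760781]
 [ 0.02690893  0.01530459]]
```

View pics/w10.png

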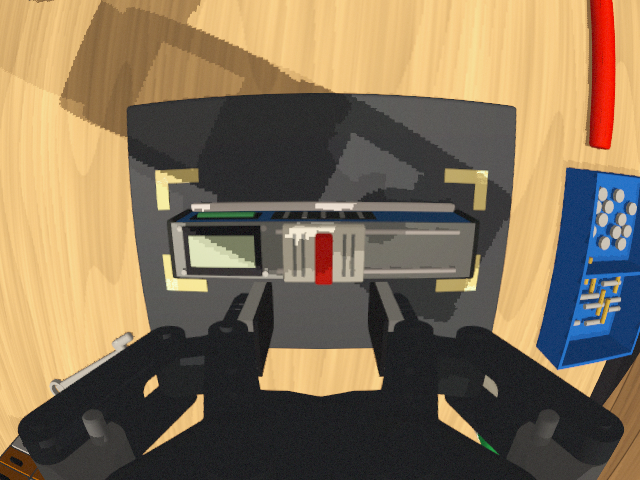

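View pics/s10.png

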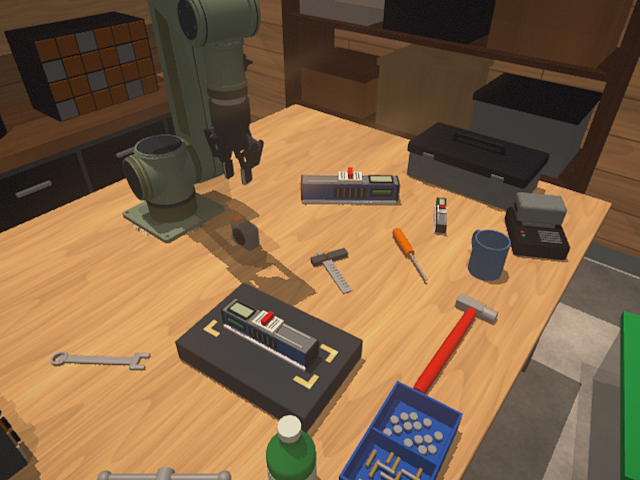

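View pics/t10.png

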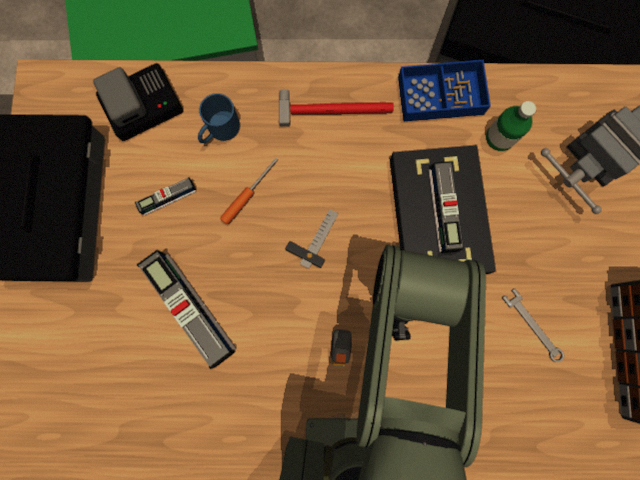

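The level stands inside the marks with its display towards the robot (t10: 453,235). Its centre is 2.4 mm off along the marks. The hood's middle is within about 1 mm of the level's middle, and the end stop was felt at about 5 N, so the cover is shut. The screwdriver (250,190) and the square (315,240) haven't moved, and the arm is clear.

```bash
python3 - <<'E'
from h import *
env.pause(.3); st(); job.job_done()
E
```

```text
t47.2 [ 0.3503 -0.0502  0.2798] [-3.141e+00  1.000e-03  1.000e-01] w0.0401 F [ 0.8 -1.1 -0.4] q6 -0.27
the job is handed in; nothing more can be done
```

The calibration is done and handed in at about 47 s of the 72 s allowed; the hand-in gave no verdict.

I set the middle-sized level on the marks with its display away from the robot, slid the cover back and pressed the key. I then turned it end for end, set it down, pressed the key again and slid the cover shut.

**Last checks:**
- **Level:** its centre is about 2.6 mm from the marks' centre, and its length is within 0.01 rad of theirs. It is upright, with the display towards the robot.
- **Cover:** its middle is within about 1 mm of the level's middle, and I felt the end stop at about 5 N. When back, it measured about 54 of its 55 mm.
- **Key:** I pressed it twice in the first position, because the first press held only about 5 N against the 4 N it needs. All three presses bottomed at the same height, with the fingertips at 0.103 m.
- **Surroundings:** the screwdriver and square look unmoved, and the arm is clear of everything.

**Disagreement:** the wrist camera and the depth measurements differed by 1 to 2 mm, which is within the calibration error. No check failed.

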